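# Lock the jar in its holder and twist off the cap

### The arm

A 6-joint arm with a two-finger parallel gripper is mounted at the origin on the work surface. World frame = base frame: x ahead of the robot, y to its left, z up, the work surface at z = 0. Lengths are in m, angles in rad, forces in N, time in s.
With the tool pointing down it reaches from about 0.425 to 0.95 m from the base axis. Payload 3.5 kg.
Tool frame: the origin (TCP) lies between the finger pads; the fingertips stand 8 mm ahead of it and the grasp point (between the pads) lies 11 mm behind it; z points along the fingers, y is the line along which they close (so a half turn about z gives the same grasp; the last joint's range is limited). The gripper opens to 85 mm and grips with 20 to 120 N. Pads are 22 mm wide; open, the fingers measure 114 mm over their backs; the gripper's body (76 mm by 85 mm) begins 54 mm behind the grasp point. The pads swing forward as they close: fully open they stand 13 mm farther back than shut.
Start: joints at [0.96, 0.286, 1.577, -0, 1.279, -0.15], TCP at [0.3, 0.605, 0.239] pointing down, gripper open.
Joint ranges: [-2.77, 2.77], [-0.9, 2.22], [0.21, 2.48], [-1.53, 4.67], [0.24, 2.81], [-2.84, 2.84]. Speed limits (rad/s): [2.79, 2.79, 3.14, 3.14, 3.14, 3.14].

### API

Orientations are given as a unit quaternion [w, x, y, z].
In Python, from plant import bot gives the robot as it stands.
- The arm moves only by the tool send_rows, never from a script. Its argument "deltas" is a list of rows, each a list of 6 numbers: the shift along the tool's x, y, z in m, then the turn, a rotation vector about the tool's x, y, z in rad. In form: [[x, y, z, wx, wy, wz], ...]. A call has 1 to 5 rows; each row shifts and turns the commanded pose from where the row before left it, along the tool's axes as they then stand; what a row does not reach is not made up. A row lasts 1/8 s, in which the tool goes at most 62.5 mm and 10.7 degrees, less where a joint would pass 70% of its speed; a pose out of reach is approached as far as the arm can. A call is refused whole if a number of a shift passes 0.0625 or a number of a turn 0.188, either way. A call with a gripper value outside its range is refused whole. "grip" is the closure, from -1 (fully open) to 1 (shut), set as the call begins (left out, the last holds). The fingers move at their own pace and stop on an object; "force" is the grip in N (left out, the last holds). Time passes only in rows, so rows that do not move let the fingers close. It gives the time, the measured TCP pose, the force, the opening and the grip force at its end, in the units of the state.
- bot.sense(): the state, without advancing time (a new reading comes with each control period).
- bot.capture(name): name is "scene" or "top" or "wrist"; returns the picture (420x560x3 uint8, blue, green, red); there is no depth.
- bot.camera_info(name): a dict with "fov_y" (degrees; the focal length in pixels is half the picture's height over the tangent of half this angle, whatever the lens; pixels are square), "cx", "cy" (the principal point, pixels), "rvec" (rotation vector, rad) and "tvec" (3), from world to camera coordinates, as OpenCV has them. Camera axes: x right, y down, z forward; pixel columns grow to the right and rows downward; lengths in m; the calibration is good to about 2 mm. A picture is of the moment at which its call begins: read the wrist's pose just before it. camera_info takes no time and is no camera call; for the wrist camera it gives the pose at the moment of the call.
- bot.sign_off(): hands the job in; it is judged then, once.
The state is a dict: "t": time; "joints": joint angles; "qvel": joint speeds; "joint_torque": joint torques, N m; "position": TCP position; "tcp_rot": TCP orientation; "wrist_force": force on the tool from outside, world axes, zero at the start; "wrist_torque": the same for the moment, N m; "grip_width": finger opening in m; "gripper_force": force on a finger pad.
Only numpy, scipy, OpenCV 4.12 (cv2) and the standard library are available. Lean on these libraries where they do the work, as an engineer would, in place of code of your own. Each camera call takes 0.05 s, during which the arm holds its last target. There are 200 camera calls.

### The job

Slide the locking bar of the jar holder all the way to its end stop so that the square jar cannot turn, then unscrew the tight cap anticlockwise until its threads let go, and lift it straight off. Finish still holding the cap level and still, centred over the jar about a finger's breadth or two above its mouth, with the jar left standing in the locked holder; leave the other kitchen things alone.

Things in the scene. Friction and masses are not known exactly. Their poses are not given: they have to be found in the camera images.
- holder: Fixed steel jar holder. Base plate x -65..100, y -80..190 mm, 10 mm thick; origin on the counter under the jar's place. In its frame: an 8 mm round post (top at 33 mm) 2 mm off the middle of the jar's -x, -y and +y faces; the locking bar (top at 45 mm) slides along y on the +x side, 1 mm off the jar.
- bar (a joint): Slide of the locking bar, m: 0 parked at the holder's +y, 0.105 at its end stop, where it covers the jar's +x face. Starts at 0 to 0.025, moves towards the holder's -y as it grows, about 3 N of friction, stays where left. Until it is home the jar turns with the cap.
- bar_grip (a point): Top centre of the bar's upright black grip tab: 22 mm in the holder's x, 14 mm along the slide, 35 mm free height, top 73 mm above the counter. In the holder's frame at x = 72 mm from the jar's axis, y = 0.105 m minus the joint value. Pinch it across the 14 mm, or push it. Axes as the holder's.
- jar: White square stoneware jar, about 0.45 kg, loose on the holder's base plate. Body 64 x 64 x 54 mm with a flat shoulder, then a round neck with three lug-thread segments (48 mm across). Origin at the centre of its underside (10 mm above the counter), z up, sides along the holder's axes.
- jar_mouth (a point): Centre of the jar's mouth, 80 mm above the jar's underside, hidden by the cap. A springy rubber seal there pushes the cap up with about 24 N (it rises 2.5 mm when freed), so turning the cap takes up to about 0.5 N m.
- cap: Round ribbed steel screw cap, 58 mm across, 28 mm tall, 60 g, upper 10 mm solid. Origin at the centre of its lower edge, z up; screwed on, that is 62 mm above the jar's underside (72 mm above the counter), 8 mm above the jar's shoulder. Freed, it must rise 16 to 21 mm to clear the neck.
- cap_top (a point): Centre of the cap's flat top, axes as the cap's; 100 mm above the counter when screwed on. Cap yaw minus jar yaw is 0.37 to 0.62 rad at the start; the cap can be lifted off from 1.40 to 1.85, a hard stop comes at about 1.9. The locked jar may give up to 0.08 rad, so an anticlockwise turn (seen from above) of 1.2 rad always frees it.
- measuring_cup: Bystander: steel mug-shaped measuring cup, 80 mm across, 90 mm tall, origin at its underside. Leave alone.
- storage_jar: Bystander: round amber glass jar, 72 mm across, 120 mm tall, origin at its underside. Leave alone.
- carton: Bystander: cardboard box 70 x 100 x 60 mm, origin at its underside. Leave alone.
- bowl: Bystander: white bowl, 110 mm across, 50 mm tall, origin at its underside. Leave alone.
Things that resemble listed ones, but are neither listed nor needed, are in the scene too. Of the things shaped like the cap, the steel one is meant.

How it is judged:
By the outcome, as a careful person would: the job done as asked, in the order asked, and still so for the second after the job is handed in, while the arm keeps its last pose, push and grip.
It also fails if it takes over 48 s, if anything falls off the work surface, if the arm or the gripper's body presses on something with over 40 N, if the wrist force passes 120 N, or if a joint passes its speed limit or range.

## Working session

There is one attempt and no reset: what is moved stays moved. The work goes in short steps, Python scripts to look and compute and a tool call to move; the robot and the scene stay as the last step left them, time stands still between calls to the robot, and variables do not carry over. Pictures are saved under pics/ and viewed, at most 10 in all, crops included, and the job is handed in when it is done.

Besides the shell and the picture viewer there is one more tool, called after "Request:" as name([rows], argument=value, ...), one row to a line, values as JSON. send_rows: Moves the arm, as the interface text tells. Its arguments: {"type":"object","properties":{"deltas":{"type":"array"},"grip":{"type":"number"},"force":{"type":"number"}},"required":["deltas"]}

```bash
mkdir -p pics; ls; python3 - <<'E'
from plant import bot
import cv2,numpy as np
s=bot.sense();print({k:np.round(v,3).tolist() for k,v in s.items()})
a=bot.capture("scene");b=bot.capture("top")
cv2.imwrite("pics/scene.png",a);cv2.imwrite("pics/top.png",b)
for n in("scene","top","wrist"):print(n,bot.camera_info(n))
E
```

```text
pics
{'t': 0.0, 'joints': [0.96, 0.287, 1.578, 0.0, 1.279, -0.15], 'qvel': [-0.0, -0.001, -0.001, -0.001, -0.0, -0.0], 'joint_torque': [0.0, -40.599, -29.262, -0.0, 0.006, -0.0], 'position': [0.3, 0.604, 0.238], 'tcp_rot': [-0.0, 0.228, 0.974, -0.001], 'wrist_force': [-0.477, 0.363, -0.009], 'wrist_torque': [-0.102, 0.032, -0.028], 'gripper_force': 0.0, 'grip_width': 0.085}
scene {'fov_y': 46.23169764968688, 'cx': 275.76231892647354, 'cy': 204.8729150407051, 'rvec': array([ 1.57066827,  1.68300512, -0.94455769]), 'tvec': array([ 0.03199846, -0.19204856,  1.59936127])}
top {'fov_y': 56.166639482291494, 'cx': 280.6840953525255, 'cy': 205.26833821516212, 'rvec': array([ 2.21218893, -2.15066478,  0.1186779 ]), 'tvec': array([-0.03549547,  0.52436904,  1.1516158 ])}
wrist {'fov_y': 66.41331056227457, 'cx': 276.79430302567476, 'cy': 210.21037781950744, 'rvec': array([-2.42760883, -1.50882972, -0.24182614]), 'tvec': array([-0.67386747, -0.04151089,  0.38002009])}
```

View pics/scene.png

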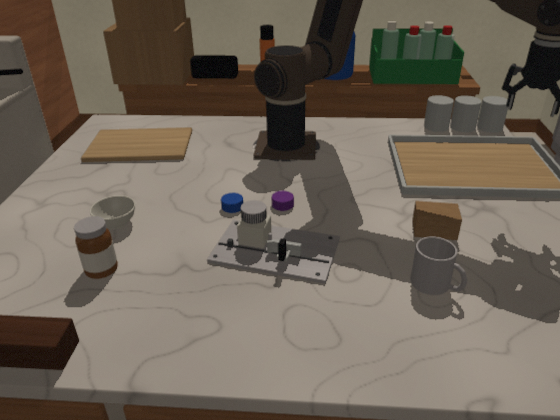

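View pics/top.png

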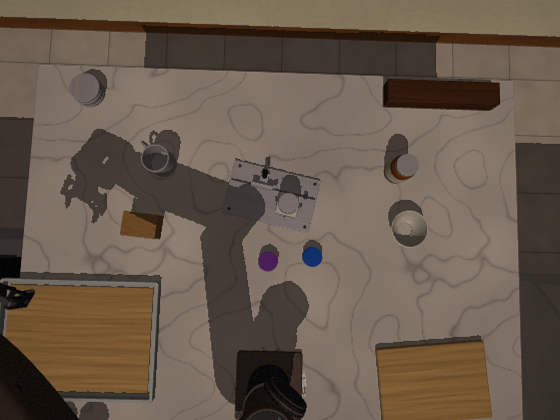

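Scene: the jar with the steel cap is in the holder at top (288,202) / scene (254,212), and the black grip tab is at top (265,174) / scene (283,249). The cap-like candidates in the top view are steel (288,202), purple (268,261) and blue (312,256). Only the first is steel and sits on the jar. I'll confirm with an enlarged crop.

```bash
cat > h.py <<'E'
import cv2,numpy as np
from plant import bot
from scipy.spatial.transform import Rotation as R
def ray(ci,u,v,z,h=420):
    f=h/2/np.tan(np.radians(ci["fov_y"])/2)
    M=cv2.Rodrigues(np.array(ci["rvec"]))[0];C=-M.T@ci["tvec"]
    d=M.T@np.array([(u-ci["cx"])/f,(v-ci["cy"])/f,1.]);return C+d*(z-C[2])/d[2]
def proj(ci,P,h=420):
    f=h/2/np.tan(np.radians(ci["fov_y"])/2)
    p=cv2.Rodrigues(np.array(ci["rvec"]))[0]@np.array(P)+ci["tvec"];return f*p[0]/p[2]+ci["cx"],f*p[1]/p[2]+ci["cy"]
E
python3 - <<'E'
from h import *
t=bot.camera_info("top");s=bot.camera_info("scene")
for n,u,v,z,ci in[("cap",288,202,.1,t),("cap",254,207,.1,s),("grip",265,174,.073,t),("grip",283,240,.073,s)]:print(n,ray(ci,u,v,z).round(4))
a=cv2.imread("pics/top.png")[140:245,205:345];b=cv2.imread("pics/scene.png")[185:290,200:340]
cv2.imwrite("pics/crop.png",np.vstack([cv2.resize(x[:100],None,fx=3*1.3,fy=3,interpolation=2) if 0 else cv2.resize(x,(400*1,300),interpolation=2) for x in(a,b)]))
E
```

```text
cap [ 0.5279 -0.0398  0.1   ]
cap [ 0.5273 -0.0373  0.1   ]
grip [0.6099 0.0277 0.073 ]
grip [0.6115 0.0333 0.073 ]
```

View pics/crop.png

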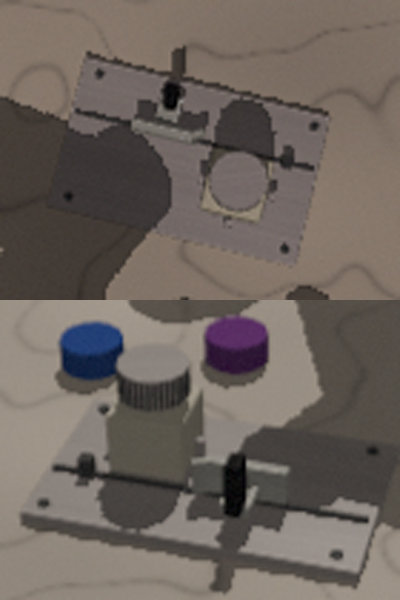

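Confirmed: the steel cap is the one on the white jar (top 288,202). The other two are coloured decoys lying on the counter. The bar is partly along its slide and the holder yaw is about -0.235. Next I'll work out the move to a close-up view.

```bash
cat >> h.py <<'E'
def plan(pos,yaw,n):
    """rows (tool frame) from the sensed pose to pos, tool down, tool-y azimuth yaw"""
    s=bot.sense();q=s["tcp_rot"];R0=R.from_quat([q[1],q[2],q[3],q[0]]);p=np.array(s["position"])
    y=np.array([np.cos(yaw),np.sin(yaw),0]);z=np.array([0,0,-1.])
    R1=R.from_matrix(np.c_[np.cross(y,z),y,z]);rv=(R0.inv()*R1).as_rotvec();d=(np.array(pos)-p)/n
    for i in range(n):
        Ri=R0*R.from_rotvec(rv*i/n);print([*map(float,Ri.inv().apply(d).round(4)),*map(float,(rv/n).round(4))],",")
E
python3 - <<'E'
from h import *
t=bot.camera_info("top")
P=[ray(t,205+x/2.857,140+y/2.857,.01)[:2] for x,y in[(99,73),(315,125),(68,196),(285,248)]]
for i,j in((1,0),(3,2)):
    d=P[i]-P[j];d=-d;print("yaw",np.arctan2(-d[0],d[1]),np.linalg.norm(d))
print(np.round(P,4))
s=bot.sense();w=bot.camera_info("wrist");M=cv2.Rodrigues(w["rvec"])[0];C=-M.T@w["tvec"];q=s["tcp_rot"]
T=R.from_quat([q[1],q[2],q[3],q[0]]);print("cam in tool",T.inv().apply(C-s["position"]),T.inv().apply(M[2]))
plan([.56,.0,.23],1.335,15)
E
```

```text
yaw -0.20860698722175652 0.23697749614345906
yaw -0.2070307685214858 0.23549960887190027
[[ 0.6444  0.1075]
 [ 0.5954 -0.1244]
 [ 0.5119  0.1353]
 [ 0.4635 -0.0952]]
cam in tool [ 0.08165174 -0.00031703 -0.1344039 ] [-3.15619979e-01  8.77720600e-04  9.48885272e-01]
[-0.0334, -0.0284, 0.0006, -0.0001, -0.0, -0.015] ,
[-0.033, -0.0289, 0.0006, -0.0001, -0.0, -0.015] ,
[-0.0326, -0.0294, 0.0006, -0.0001, -0.0, -0.015] ,
[-0.0321, -0.0298, 0.0006, -0.0001, -0.0, -0.015] ,
[-0.0317, -0.0303, 0.0006, -0.0001, -0.0, -0.015] ,
[-0.0312, -0.0308, 0.0006, -0.0001, -0.0, -0.015] ,
[-0.0308, -0.0313, 0.0006, -0.0001, -0.0, -0.015] ,
[-0.0303, -0.0317, 0.0006, -0.0001, -0.0, -0.015] ,
[-0.0298, -0.0322, 0.0006, -0.0001, -0.0, -0.015] ,
[-0.0293, -0.0326, 0.0006, -0.0001, -0.0, -0.015] ,
[-0.0288, -0.033, 0.0006, -0.0001, -0.0, -0.015] ,
[-0.0283, -0.0335, 0.0006, -0.0001, -0.0, -0.015] ,
[-0.0278, -0.0339, 0.0005, -0.0001, -0.0, -0.015] ,
[-0.0273, -0.0343, 0.0005, -0.0001, -0.0, -0.015] ,
[-0.0268, -0.0347, 0.0005, -0.0001, -0.0, -0.015] ,
```

Request:
send_rows([
  [-0.033, -0.029, 0, 0, 0, -0.017],
  [-0.033, -0.029, 0, 0, 0, -0.017],
  [-0.0325, -0.0295, 0, 0, 0, -0.017],
  [-0.032, -0.03, 0, 0, 0, -0.017],
  [-0.0315, -0.0305, 0, 0, 0, -0.017],
])

```text
t: 0.72
position: [0.3864, 0.4013, 0.2388]
tcp_rot: [-0.0, 0.186, 0.982, -0.0]
wrist_force: [0.4, 0.6, 0.5]
grip_width: 0.0853
gripper_force: 0.0
```

Request:
send_rows([
  [-0.031, -0.031, 0, 0, 0, -0.017],
  [-0.031, -0.0315, 0, 0, 0, -0.017],
  [-0.03, -0.032, 0, 0, 0, -0.017],
  [-0.03, -0.032, 0, 0, 0, -0.017],
  [-0.029, -0.033, 0, 0, 0, -0.017],
])

```text
t: 1.35
position: [0.4752, 0.2005, 0.2389]
tcp_rot: [-0.0, 0.145, 0.989, -0.0]
wrist_force: [0.3, -0.2, -0.6]
grip_width: 0.0856
gripper_force: 0.0
```

Request:
send_rows([
  [-0.029, -0.033, 0, 0, 0, -0.017],
  [-0.028, -0.0335, 0, 0, 0, -0.017],
  [-0.028, -0.034, 0, 0, 0, -0.017],
  [-0.027, -0.034, 0, 0, 0, -0.017],
  [-0.026, -0.035, 0, 0, 0, -0.012],
])

```text
t: 1.98
position: [0.5657, 0.0015, 0.2388]
tcp_rot: [-0.0, 0.105, 0.994, 0.0]
wrist_force: [0.1, -0.3, 0.1]
grip_width: 0.0857
gripper_force: 0.0
```

Request:
send_rows([
  [0, 0, 0, 0, 0, 0],
  [0, 0, 0, 0, 0, 0],
])

```text
t: 2.22
position: [0.565, 0.0032, 0.2387]
tcp_rot: [-0.001, 0.105, 0.994, 0.0]
wrist_force: [0.1, -0.2, 0.0]
grip_width: 0.0853
gripper_force: 0.0
```

```bash
python3 - <<'E'
from h import *
w=bot.camera_info("wrist");a=bot.capture("wrist");s=bot.sense();print(s["t"],s["position"],s["tcp_rot"],s["joints"])
np.savez("w1.npz",**w);cv2.imwrite("pics/w1.png",a);t=bot.capture("top");cv2.imwrite("pics/top2.png",t)
E
```

```text
2.275 [0.56500073 0.00361705 0.23885095] [-5.70367955e-04  1.04924231e-01  9.94480031e-01  2.19766661e-04] [-1.73298091e-01  4.60154034e-02  1.85044230e+00  3.80662378e-04
  1.24630301e+00 -1.53398053e+00]
```

View pics/w1.png

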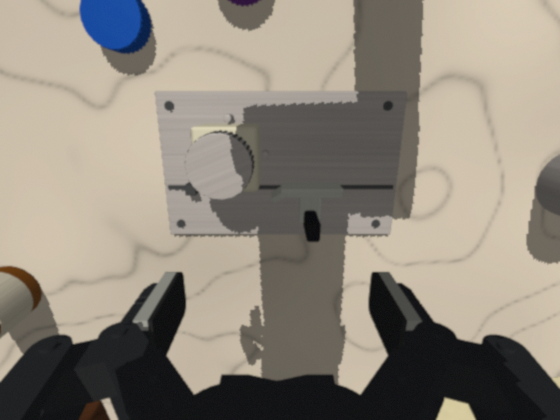

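Wrist view: the cap's top face is centred near (219,165), the black tab's top is near (313,232), and the plate screws are at (169,106), (388,105), (181,224) and (376,224). I'll fit the holder frame with them.

```bash
python3 - <<'E'
from h import *
w=dict(np.load("w1.npz"));t=bot.camera_info("top")
S=np.array([ray(w,*p,.01)[:2] for p in[(169,106),(388,105),(181,224),(376,224)]])
print(S.round(4));
for a,b in((0,1),(2,3)):
    d=S[b]-S[a];print(np.arctan2(-d[0],d[1]),np.linalg.norm(d))
print("screw mean wrist",S.mean(0),"top",np.mean([ray(t,205+x/2.857,140+y/2.857,.01)[:2] for x,y in[(99,73),(315,125),(68,196),(285,248)]],0))
# plate centre in holder frame (17.5,55) mm
th=-.208;c=np.array([[np.cos(th),-np.sin(th)],[np.sin(th),np.cos(th)]])
O=S.mean(0)-c@[.0175,.055];print("origin from plate",O)
cap=ray(w,219,165,.1)[:2];print("cap",cap)
for uv,z in(((314,236),.073),((312,213),.073)):
    g=ray(w,*uv,z)[:2];print("grip",g,c.T@(g-cap))
for q in(.0,.01,.02,.03):print(q,[np.round(proj(w,[*(cap+c@[.072+dx,.105-q+dy]),z])) for dx,dy,z in((-.011,-.007,.073),(-.011,.007,.073),(.011,-.007,.073),(.011,.007,.073))])
a=cv2.imread("pics/w1.png")
cv2.imwrite("pics/w1c.png",cv2.resize(a[110:250,170:350],None,fx=4,fy=4,interpolation=2))
E
```

```text
[[ 0.4633 -0.0937]
 [ 0.5112  0.1371]
 [ 0.5961 -0.1217]
 [ 0.6452  0.1091]]
-0.20494015498990242 0.23572793435770115
-0.20954930924620785 0.2359274185140521
screw mean wrist [0.55394398 0.00770676] top [0.55378149 0.00578498]
origin from plate [ 0.52546349 -0.04249395]
cap [ 0.5236254  -0.03855188]
grip [0.61735277 0.03072481] [0.07740128 0.08713852]
grip [0.59268214 0.03302585] [0.05278723 0.08429539]
0.0 [array([325., 221.]), array([340., 221.]), array([324., 241.]), array([338., 241.])]
0.01 [array([315., 221.]), array([329., 221.]), array([315., 241.]), array([328., 241.])]
0.02 [array([305., 221.]), array([319., 221.]), array([305., 241.]), array([319., 241.])]
0.03 [array([295., 221.]), array([309., 221.]), array([295., 241.]), array([309., 241.])]
```

View pics/w1c.png

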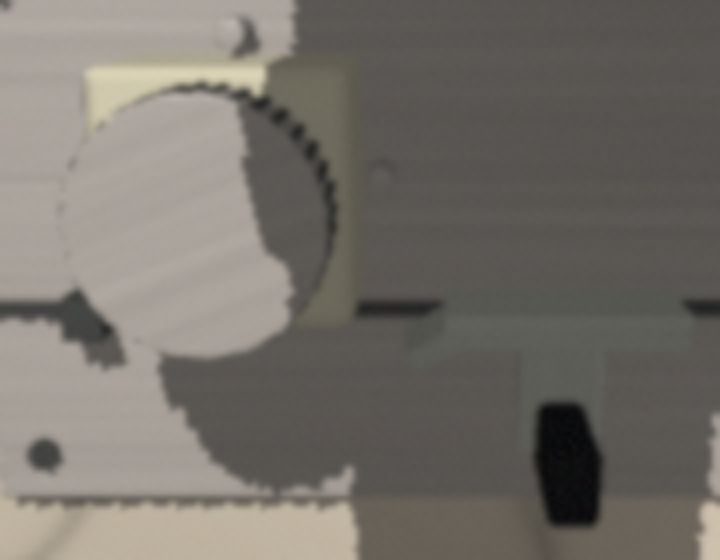

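Tab top face spans (305–319, 221–241), which matches the model at q≈0.02, so the tab is at about (0.612, 0.030). Next: descend over it and pinch.

Request:
send_rows([
  [-0.01, 0.009, 0.02, 0, 0, 0],
  [-0.01, 0.009, 0.025, 0, 0, 0],
  [-0.01, 0.009, 0.025, 0, 0, 0],
  [-0.01, 0.008, 0.025, 0, 0, 0],
  [0, 0, 0.025, 0, 0, 0],
])

```text
t: 2.95
position: [0.6123, 0.0305, 0.1188]
tcp_rot: [0.0, 0.104, 0.995, 0.0]
wrist_force: [-0.6, 0.1, 0.4]
grip_width: 0.0856
gripper_force: 0.0
```

Request:
send_rows([
  [0, 0, 0.025, 0, 0, 0],
  [0, 0, 0.02, 0, 0, 0],
  [0, 0, 0.015, 0, 0, 0],
  [0, 0, 0.006, 0, 0, 0],
])

```text
t: 3.45
position: [0.6116, 0.029, 0.0524]
tcp_rot: [-0.001, 0.105, 0.994, 0.0]
wrist_force: [-0.6, 0.1, -0.5]
grip_width: 0.0853
gripper_force: 0.0
```

Request:
send_rows([
  [0, 0, 0, 0, 0, 0],
  [0, 0, 0, 0, 0, 0],
  [0, 0, 0, 0, 0, 0],
  [0, 0, 0, 0, 0, 0],
  [0, 0, 0, 0, 0, 0],
], grip=1, force=40)

```text
t: 4.08
position: [0.6125, 0.0288, 0.0541]
tcp_rot: [0.001, 0.105, 0.994, 0.0]
wrist_force: [0.1, 1.8, 2.7]
grip_width: 0.0132
gripper_force: 43.6
```

Request:
send_rows([
  [0, -0.01, 0, 0, 0, 0],
  [0, -0.015, 0, 0, 0, 0],
  [0, -0.015, 0, 0, 0, 0],
  [0, -0.015, 0, 0, 0, 0],
  [0, -0.012, 0, 0, 0, 0],
])

```text
t: 4.7
position: [0.5981, -0.0384, 0.0541]
tcp_rot: [0.001, 0.106, 0.994, 0.0]
wrist_force: [0.0, 3.5, 4.7]
grip_width: 0.0131
gripper_force: 44.0
```

Request:
send_rows([
  [0, -0.005, 0, 0, 0, 0],
  [0, -0.003, 0, 0, 0, 0],
  [0, -0.002, 0, 0, 0, 0],
  [0, -0.002, 0, 0, 0, 0],
])

```text
t: 5.2
position: [0.5957, -0.0498, 0.0541]
tcp_rot: [0.0, 0.106, 0.994, 0.0]
wrist_force: [-0.8, 3.7, 5.5]
grip_width: 0.0134
gripper_force: 44.0
```

Request:
send_rows([
  [0, -0.002, 0, 0, 0, 0],
  [0, -0.002, 0, 0, 0, 0],
  [0, 0, 0, 0, 0, 0],
])

```text
t: 5.58
position: [0.5948, -0.0539, 0.0541]
tcp_rot: [0.0, 0.106, 0.994, -0.0]
wrist_force: [-0.9, 1.5, 5.2]
grip_width: 0.0129
gripper_force: 44.0
```

Request:
send_rows([
  [0, -0.002, 0, 0, 0, 0],
  [0, -0.002, 0, 0, 0, 0],
  [0, 0, 0, 0, 0, 0],
])

```text
t: 5.95
position: [0.5945, -0.0554, 0.0541]
tcp_rot: [0.001, 0.106, 0.994, 0.002]
wrist_force: [2.1, 11.1, 4.9]
grip_width: 0.0129
gripper_force: 43.9
```

Request:
send_rows([
  [0, -0.002, 0, 0, 0, 0],
  [0, -0.001, 0, 0, 0, 0],
  [0, 0, 0, 0, 0, 0],
])

```text
t: 6.32
position: [0.5944, -0.0556, 0.0541]
tcp_rot: [0.001, 0.106, 0.994, 0.004]
wrist_force: [4.7, 19.1, 5.5]
grip_width: 0.0132
gripper_force: 43.9
```

Firmly at the stop (19 N with no motion). Relax, release, rise.

Request:
send_rows([
  [0, 0.003, 0, 0, 0, 0],
  [0, 0.001, 0, 0, 0, 0],
])

```text
t: 6.58
position: [0.5945, -0.0553, 0.0541]
tcp_rot: [0.001, 0.105, 0.994, 0.001]
wrist_force: [0.4, 4.2, 5.1]
grip_width: 0.0135
gripper_force: 44.0
```

Request:
send_rows([
  [0, 0, 0, 0, 0, 0],
  [0, 0, 0, 0, 0, 0],
  [0, 0, 0, 0, 0, 0],
], grip=-1)

```text
t: 6.95
position: [0.5934, -0.0562, 0.0527]
tcp_rot: [-0.001, 0.106, 0.994, -0.0]
wrist_force: [0.3, 0.4, -0.8]
grip_width: 0.0672
gripper_force: 0.0
```

Request:
send_rows([
  [0, 0, -0.02, 0, 0, 0],
  [0, 0, -0.04, 0, 0, 0],
  [0.02, 0, -0.04, 0, 0, 0],
  [0.03, 0, -0.04, 0, 0, 0],
  [0, 0, 0, 0, 0, 0],
])

```text
t: 7.58
position: [0.5465, -0.0453, 0.1992]
tcp_rot: [0.005, 0.105, 0.994, -0.001]
wrist_force: [0.2, 0.4, -1.5]
grip_width: 0.0854
gripper_force: 0.0
```

```bash
python3 - <<'E'
from h import *
bot.capture("top")
w=bot.camera_info("wrist");a=bot.capture("wrist");s=bot.sense();print(s["t"],s["position"],s["tcp_rot"],s["joints"])
np.savez("w2.npz",**w);cv2.imwrite("pics/w2.png",a)
b=bot.capture("scene");cv2.imwrite("pics/s2.png",b)
E
```

```text
7.675 [ 0.54545121 -0.04514431  0.19474833] [ 1.33303138e-03  1.05160641e-01  9.94454307e-01 -3.06847400e-04] [-2.67913451e-01  4.58314448e-02  1.93436684e+00 -1.90032233e-04
  1.15866414e+00 -1.62792282e+00]
```

View pics/w2.png

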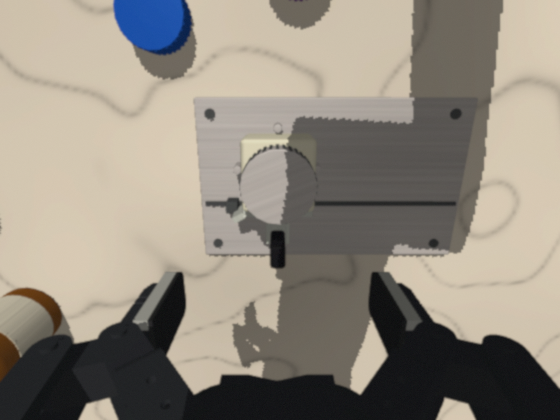

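Bar is home: tab at (278,250), in line with the jar. The cap's top face is centred at about (278,186), radius about 39 px.

```bash
python3 - <<'E'
from h import *
w=dict(np.load("w2.npz"))
for u,v in((278,186),(239,186),(317,186),(278,147),(278,225)):print(ray(w,u,v,.1)[:2].round(4))
a=cv2.imread("pics/w2.png")[130:270,190:370];a=cv2.convertScaleAbs(a,alpha=1.3)
im=cv2.resize(a,None,fx=4,fy=4,interpolation=2)
for cx,cy,c in((.526,-.0385,(0,0,255)),(.5245,-.040,(0,255,0))):
    p=[proj(w,[cx+.029*np.cos(k),cy+.029*np.sin(k),.1]) for k in np.linspace(0,6.28,80)]
    cv2.polylines(im,[np.int32([((u-190)*4+2,(v-130)*4+2) for u,v in p])],True,c,1)
cv2.imwrite("pics/w2c.png",im)
E
```

```text
[ 0.5235 -0.0396]
[ 0.5176 -0.0678]
[ 0.5295 -0.0113]
[ 0.4956 -0.0337]
[ 0.5538 -0.046 ]
```

View pics/w2c.png

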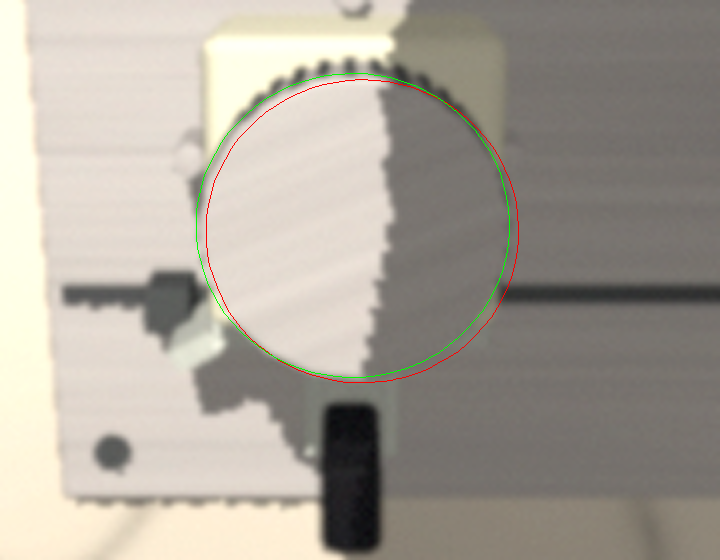

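Cap at about (0.525, -0.040). Next: turn the tool back 1.05 rad while centring, to leave room for the 1.2 rad unscrew.

```bash
python3 - <<'E'
from h import *
plan([.525,-.0398,.17],1.361-1.05,6)
E
```

```text
[0.0035, 0.0002, 0.0039, -0.0, 0.0, 0.1748] ,
[0.0034, -0.0004, 0.0039, -0.0, 0.0, 0.1748] ,
[0.0033, -0.001, 0.0039, -0.0, 0.0, 0.1748] ,
[0.0031, -0.0016, 0.0039, -0.0, 0.0, 0.1748] ,
[0.0027, -0.0021, 0.0039, -0.0, 0.0, 0.1748] ,
[0.0023, -0.0025, 0.0039, -0.0, 0.0, 0.1748] ,
```

Request:
send_rows([
  [0.0035, 0, 0.004, 0, 0, 0.175],
  [0.0035, -0.0005, 0.004, 0, 0, 0.175],
  [0.0033, -0.001, 0.004, 0, 0, 0.175],
  [0.003, -0.0015, 0.004, 0, 0, 0.175],
  [0.0027, -0.002, 0.004, 0, 0, 0.175],
])

```text
t: 8.35
position: [0.5279, -0.0407, 0.1712]
tcp_rot: [-0.002, 0.519, 0.855, -0.001]
wrist_force: [0.1, 0.3, 1.2]
grip_width: 0.0853
gripper_force: 0.0
```

Request:
send_rows([
  [0.0023, -0.0025, 0.004, 0, 0, 0.175],
  [0, 0, 0, 0, 0, 0],
  [0, 0, 0, 0, 0, 0],
])

```text
t: 8.72
position: [0.5252, -0.0399, 0.1685]
tcp_rot: [-0.001, 0.589, 0.808, -0.0]
wrist_force: [0.1, -0.4, -0.1]
grip_width: 0.0854
gripper_force: 0.0
```

```bash
python3 - <<'E'
from h import *
s=bot.sense();print(s["t"],s["position"],s["joints"]);plan([.525,-.0398,.074],1.361-1.05,1)
E
```

```text
8.725 [ 0.52517871 -0.03989618  0.16853304] [-2.68573612e-01  3.11614383e-02  2.00089205e+00 -2.94142729e-05
  1.11105564e+00 -5.80919827e-01]
[0.0001, -0.0, 0.0945, -0.0013, -0.0008, 0.0014] ,
```

Request:
send_rows([
  [0, 0, 0.02, 0, 0, 0],
  [0, 0, 0.025, 0, 0, 0],
  [0, 0, 0.025, 0, 0, 0],
  [0, 0, 0.0165, 0, 0, 0],
  [0, 0, 0.008, 0, 0, 0],
])

```text
t: 9.35
position: [0.525, -0.0398, 0.0739]
tcp_rot: [-0.001, 0.589, 0.808, -0.0]
wrist_force: [1.5, 0.0, 0.7]
grip_width: 0.0853
gripper_force: 0.0
```

Request:
send_rows([
  [0, 0, 0, 0, 0, 0],
  [0, 0, 0, 0, 0, 0],
  [0, 0, 0, 0, 0, 0],
  [0, 0, 0, 0, 0, 0],
], grip=1, force=40)

```text
t: 9.85
position: [0.5259, -0.0401, 0.0759]
tcp_rot: [0.001, 0.589, 0.808, 0.0]
wrist_force: [-1.5, -0.2, 4.2]
grip_width: 0.0566
gripper_force: 42.5
```

Request:
send_rows([
  [0, 0, 0, 0, 0, 0],
  [0, 0, 0, 0, 0, 0],
  [0, 0, 0, 0, 0, -0.04],
  [0, 0, 0, 0, 0, -0.08],
  [0, 0, 0, 0, 0, -0.08],
], force=105)

```text
t: 10.48
position: [0.526, -0.0401, 0.0763]
tcp_rot: [0.001, 0.506, 0.863, 0.0]
wrist_force: [-2.2, -1.3, 5.1]
grip_width: 0.0551
gripper_force: 109.4
```

```bash
python3 - <<'E'
from h import *
s=bot.sense();print(s["t"],s["position"],s["joints"],s["wrist_force"],s["wrist_torque"],s["grip_width"])
E
```

```text
10.475 [ 0.5260453  -0.04009907  0.07626465] [-2.68690785e-01  1.62488164e-01  2.05163089e+00  4.59846515e-04
  9.25627973e-01 -7.79760729e-01] [-2.20658827 -1.25020713  5.10601518] [-0.07166891  0.28414045 -0.30564121] 0.055125081778813055
```

Request:
send_rows([
  [0, 0, 0, 0, 0, -0.1],
  [0, 0, 0, 0, 0, -0.1],
  [0, 0, 0, 0, 0, -0.1],
  [0, 0, 0, 0, 0, -0.1],
  [0, 0, 0, 0, 0, -0.1],
])

```text
t: 11.1
position: [0.526, -0.04, 0.0763]
tcp_rot: [0.001, 0.276, 0.961, 0.0]
wrist_force: [-2.2, 0.2, 5.6]
grip_width: 0.0555
gripper_force: 109.5
```

```bash
python3 - <<'E'
from h import *
s=bot.sense();print(s["t"],s["position"],s["joints"],s["wrist_force"],s["wrist_torque"],s["grip_width"])
w=bot.camera_info("wrist");a=bot.capture("wrist");cv2.imwrite("pics/w3.png",a);cv2.imwrite("pics/s3.png",bot.capture("scene"))
a=cv2.imread("pics/s3.png")[170:300,190:350];b=cv2.resize(cv2.imread("pics/w3.png")[60:360,90:470],(380,300))
cv2.imwrite("pics/c3.png",np.hstack([cv2.resize(a,(369,300),interpolation=2),b]))
E
```

```text
11.1 [ 0.52603753 -0.03998056  0.07627189] [-2.68605536e-01  1.62450843e-01  2.05165796e+00  8.12797062e-04
  9.25711726e-01 -1.28047310e+00] [-2.23855419  0.15910617  5.55634386] [ 0.07609244  0.274172   -0.26246784] 0.05551115309918293
```

View pics/c3.png

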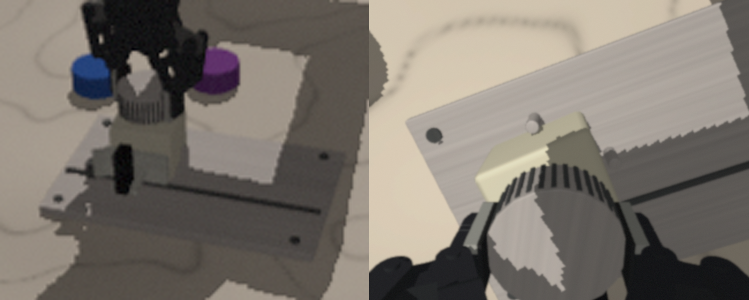

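The jar stays square in the holder with the bar closed, and the cap turns with the pads. Next: the last 0.5 rad.

Request:
send_rows([
  [0, 0, 0, 0, 0, -0.1],
  [0, 0, 0, 0, 0, -0.1],
  [0, 0, 0, 0, 0, -0.1],
  [0, 0, 0, 0, 0, -0.1],
  [0, 0, 0, 0, 0, -0.1],
])

```text
t: 11.82
position: [0.5262, -0.04, 0.078]
tcp_rot: [0.0, 0.029, 1.0, 0.0]
wrist_force: [-5.6, 1.8, 15.5]
grip_width: 0.0555
gripper_force: 110.4
```

```bash
python3 - <<'E'
from h import *
s=bot.sense();print(s["t"],s["position"],s["joints"],s["wrist_force"],s["wrist_torque"],s["grip_width"])
E
```

```text
11.825 [ 0.52624006 -0.03997875  0.07798523] [-2.68313857e-01  1.60550787e-01  2.05002193e+00  3.15939487e-04
  9.30137860e-01 -1.78112334e+00] [-5.5662893   1.83782839 15.54391909] [ 0.28710533  0.94001927 -0.13188897] 0.05547813533097404
```

The seal now pushes the cap up (z +1.7 mm, torque down), so the threads have let go. Lift gently.

Request:
send_rows([
  [0, 0, -0.003, 0, 0, 0],
  [0, 0, -0.003, 0, 0, 0],
  [0, 0, 0, 0, 0, 0],
])

```text
t: 12.2
position: [0.5251, -0.0398, 0.0806]
tcp_rot: [-0.0, 0.03, 1.0, 0.0]
wrist_force: [0.1, -0.3, -1.0]
grip_width: 0.0553
gripper_force: 110.6
```

```bash
python3 - <<'E'
from h import *
s=bot.sense();print(s["t"],s["position"],s["wrist_force"],s["wrist_torque"],s["grip_width"])
E
```

```text
12.2 [ 0.52510949 -0.03976709  0.08061725] [ 0.08110793 -0.2829505  -1.03676441] [ 0.00469154 -0.03277693  0.02579193] 0.05532963472082034
```

Only the cap's weight remains. Lift straight up another 40 mm.

Request:
send_rows([
  [0, 0, -0.004, 0, 0, 0],
  [0, 0, -0.006, 0, 0, 0],
  [0, 0, -0.008, 0, 0, 0],
  [0, 0, -0.008, 0, 0, 0],
  [0, 0, -0.007, 0, 0, 0],
])

```text
t: 12.82
position: [0.5254, -0.0399, 0.1147]
tcp_rot: [0.0, 0.03, 1.0, -0.0]
wrist_force: [0.6, 0.1, -0.9]
grip_width: 0.0554
gripper_force: 110.6
```

Request:
send_rows([
  [-0.0008, 0, -0.004, 0, 0, 0],
  [0, 0, -0.003, 0, 0, 0],
  [0, 0, 0, 0, 0, 0],
  [0, 0, 0, 0, 0, 0],
  [0, 0, 0, 0, 0, 0],
])

```text
t: 13.45
position: [0.5258, -0.0398, 0.1205]
tcp_rot: [-0.0, 0.03, 1.0, 0.0]
wrist_force: [0.5, 0.8, 0.3]
grip_width: 0.0554
gripper_force: 110.6
```

```bash
python3 - <<'E'
from h import *
w=bot.camera_info("wrist");a=bot.capture("wrist");b=bot.capture("scene")
s=bot.sense();print(s["t"],s["position"],s["tcp_rot"],s["wrist_force"],s["wrist_torque"],s["grip_width"],s["qvel"].round(4))
cv2.imwrite("pics/c4.png",np.hstack([cv2.resize(b[150:300,180:355],(350,300),interpolation=2),cv2.resize(a[0:360,90:470],(380,300))]))
E
```

```text
13.55 [ 0.52590207 -0.03985736  0.12063431] [-1.76970463e-04  3.04078815e-02  9.99537557e-01  2.60974573e-05] [-0.14091402 -0.74724708 -1.11911537] [-0.0127963  -0.03544232 -0.02513763] 0.05550866482289089 [-0.001  -0.0009 -0.0023 -0.0017 -0.0015 -0.0005]
```

View pics/c4.png

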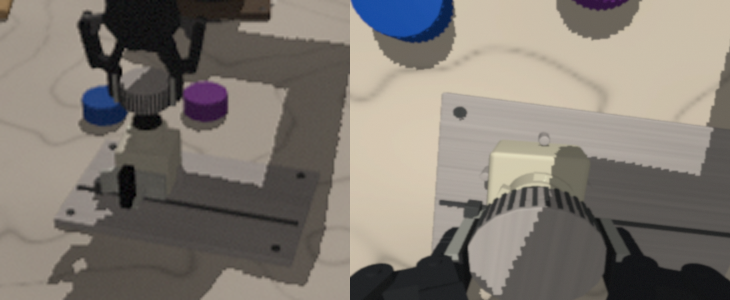

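The cap is held level about 26 mm above the open mouth. The jar stands in the locked holder, with the neck visible beneath the cap.

```bash
python3 -c "
from plant import bot
print(bot.sign_off())"
```

```text
the job is handed in; nothing more can be done
None
```

The locking bar is at its end stop, the cap was unscrewed 1.2 rad anticlockwise and lifted off, and I handed the job in at about 13.6 s with the cap held level about 26 mm above the mouth of the jar, still in its locked holder.

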